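Swing the loaded dish bar home over the light window

TASK

Set the blue Petri dish in the round pocket of the swing bar, then push the bar's free end round over the light window until it snaps past the spring roller and is held firmly against the rubber stop by the roller. Feel your way and do not ram the stop; leave the dish in its pocket and the other things on the bench alone.

Things in the scene. Friction and masses are not known exactly. Their poses are not given: they have to be found in the camera images.
- stage: White fixed base plate, 310 x 320 mm, 12 mm thick, flat on the bench, carrying the steel pivot pin. Origin: on the vertical pivot axis at bench level; z up. The plate spans x -205 to +105, y -45 to +275 mm. The bar's home direction is along stage +y within 0.18 rad. At the +y edge sits a blue L-shaped end block, top 44 mm above the bench, with a black rubber stop and an orange spring roller.
- window (a point): Centre of the round yellow light window (radius 34 mm) in the plate's top, 12 mm above the bench, 105 mm from the pivot. Axes as the stage's. The bar's pocket comes to lie over it.
- stop_mid (a point): Where the rubber stop's face WOULD be with the end block at its middle setting: 178 mm from the pivot, 22 mm above the bench; axes as the stage's. The block is really clamped up to 0.14 rad round the pivot either way (25 mm here); where is not reported, so feel or look. The stop faces -x, meets the bar's leading side and yields 1 mm per 6 N. Over 11 N of bar on stop is ramming.
- roller_mid (a point): Where the spring roller's axis WOULD be with the end block at its middle setting (stop and roller shift together): 12 mm diameter, 215 mm from the pivot, sprung towards it. It resists from about 15 mm of bar-tip travel before home, with up to some 6 N at the tip; about 5 mm before home the tip passes it, the push force drops, and the roller drives the bar onto the stop, holding it with 2 to 5 N.
- bar: Aluminium swing bar on the base plate, hole loose on the pivot pin (0.75 mm play), kept down by the pin's head. 215 mm from hole to pointed tip, 30 mm wide; underside 12, top 32 mm above the bench; 0.3 to 0.65 kg. Origin: hole centre, underside; x along the bar to its free end, z up. It starts 0.5 to 0.85 rad anticlockwise (from above) of stage +y and swings home clockwise: its +y side is pushed.
- pocket (a point): Centre of the floor of the dish pocket, on the bar's top face, 105 mm from the pivot. A rim 4 mm high, 60 mm inside and 68 mm outside diameter, surrounds it.
- push_face (a point): Middle of the push place on the bar's trailing side, beside the red band near the free end: 165 mm from the pivot, 22 mm above the bench. Its axes are the bar's; push along the bar's -y. Bearing down on the bar while pushing makes it bind on the plate.
- dish: Low blue Petri dish with a white top face and a green specimen on it, 50 mm diameter, 16 mm high, 60 g, lying on the cork mat. Origin: centre of its underside.
- mat: Square cork mat 110 x 110 mm, 4 mm thick, fixed to the bench, on which the dish starts. Origin: centre of its underside.
- wash_bottle: White wash bottle with red cap, 66 mm diameter, 160 mm tall, standing on the bench; to be left alone. Origin: centre of its underside.
- vial: Glass vial with cork, 26 mm diameter, 73 mm tall, standing; to be left alone. Origin: centre of its underside.
- forceps: Steel forceps lying flat, 120 mm long, 5 mm high; to be left alone. Origin: middle of the length, on the underside; x along them.
There are look-alikes about, which are no part of the job. Several things have the shape of the dish; the one meant has the colours described above. Several things have the shape of the bar; the one meant has the colours described above.

How it is judged:
By the outcome, as a careful person would: the job done as asked, in the order asked, and still so for the second after the job is handed in, with the robot touching nothing.
It also fails if it takes over 70 s, if anything falls off the work surface, if the arm or the gripper's body presses on something with over 40 N, if the wrist force passes 120 N, or if a joint passes its speed limit or range.

ROBOT

A 6-joint arm with a two-finger parallel gripper is mounted at the origin on the work surface. World frame = base frame: x ahead of the robot, y to its left, z up, the work surface at z = 0. Lengths are in m, angles in rad, forces in N, time in s.
With the tool pointing down it reaches from about 0.35 to 0.85 m from the base axis. Payload 8.1 kg.
Tool frame: the origin (TCP) lies on the mounting face of the last link; the fingertips stand 186 mm ahead of it and the grasp point (between the pads) lies 167 mm ahead of it; y points along the fingers, x is the direction in which the jaws open and shut, and the axes are right-handed (so a half turn about y gives the same grasp; the last joint's range is limited). The gripper opens to 93 mm and grips with 3 to 60 N. Pads are 15 mm wide; open, the fingers measure 128 mm over their backs; the gripper's body (75 mm by 188 mm) begins 65 mm behind the grasp point.
Start: joints at [-1.254, 0.13, 1.488, -0, 1.523, -0.085], TCP at [0.235, -0.552, 0.405] pointing down, gripper open.
Joint ranges: [-2.96, 2.96], [-0.89, 2.26], [0.02, 2.5], [-1.34, 4.48], [0, 2.73], [-2.66, 2.66]. Speed limits (rad/s): [2.39, 2.39, 2.79, 3.14, 3.14, 3.14].

INTERFACE

Orientations are given as a rotation vector (axis times angle).
In Python, from plant import robot, imaging gives the robot as it stands.
- The arm moves only by the shell command python3 -m inch 'ROWS' [OPENING] [FORCE]. ROWS is JSON, a list of rows, each an object of numbers: "x", "y", "z": the shift along the tool's x, y, z in mm; "twist": the turn about the tool's y in rad. In form: [{"x": .., "y": .., "z": .., "twist": ..}, ...]. A call has 1 to 12 rows; each row shifts and turns the commanded pose from where the row before left it, along the tool's axes as they then stand; what a row does not reach is not made up. A row lasts 1/10 s, in which the tool goes at most 50 mm and 8.59 degrees, less where a joint would pass 70% of its speed; a pose out of reach is approached as far as the arm can. A call with a gripper value outside its range is refused whole. OPENING is the gripper command: -1 is shut, 1 is fully open, values between are in proportion, set as the call begins (- or left out, the last holds). The fingers move at their own pace and stop on an object; FORCE is the grip in N (left out, the last holds). Time passes only in rows, so rows that do not move let the fingers close. It gives the time, the measured TCP pose, the force and the opening at its end, in the units of the state.
- robot.read_state(): the state, without advancing time (a new reading comes with each control period).
- imaging.read_camera(name): name is "scene" or "top" or "wrist"; returns a dict with "color" (400x640x3 uint8, red, green, blue), "depth" (400x640 float32, m along the optical axis (not along the pixel's ray), 0 where there is no reading), "fx", "fy", "cx", "cy" (pixels), "rvec" (rotation vector, rad) and "tvec" (3), from world to camera coordinates, as OpenCV has them; the wrist camera has in their place "tool_from_camera" (4x4, takes a point from camera to tool coordinates, whose origin is the TCP and whose axes are the tool frame's). Camera axes: x right, y down, z forward; pixel columns grow to the right and rows downward; lengths in m; the calibration is good to about 2 mm. A picture is of the moment at which its call begins: read the wrist's pose just before it.
- robot.close_job(): hands the job in, once; it reports no verdict.
The state is a dict: "t": time; "q": joint angles; "dq": joint speeds; "joint_torque": joint torques, N m; "tool_pos": TCP position; "orientation": TCP orientation; "force": force on the tool from outside, world axes, zero at the start; "wrist_torque": the same for the moment, N m; "opening": finger opening in m.
Only numpy, scipy, OpenCV 4.12 (cv2) and the standard library are available. Lean on these libraries where they do the work, as an engineer would, in place of code of your own. Each camera call takes 0.05 s, during which the arm holds its last target.

## Working session

There is one attempt and no reset: what is moved stays moved. The work goes in short steps, Python scripts to look and compute and a shell command to move; the robot and the scene stay as the last step left them, time stands still between calls to the robot, and variables do not carry over. Pictures are saved under pics/ and viewed, and the job is handed in when it is done.

```bash
ls -la && mkdir -p pics && python3 - <<'E'
from plant import robot, imaging
import cv2, numpy as np
print(robot.read_state())
for n in ("scene","top","wrist"):
    c=imaging.read_camera(n)
    cv2.imwrite(f"pics/{n}0.png",c["color"][:,:,::-1])
    np.savez(f"{n}0.npz",**c)
    print(n,{k:v for k,v in c.items() if k not in("color","depth")})
E
```

```text
total 12
drwxr-xr-x  3 agent agent 4096 Dec  7 02:39 .
drwxr-xr-x 23 root  root  4096 Dec  7 02:39 ..
drwxr-xr-x  2 agent agent 4096 Dec  7 02:39 pics
{'t': 0.0, 'q': array([-1.25440596e+00,  1.31149433e-01,  1.48928128e+00,  6.67080633e-06,
        1.52300064e+00, -8.53884233e-02]), 'dq': array([-1.78606604e-03,  8.46064007e-04,  4.68330907e-05, -7.15073379e-04,
        1.00195602e-03,  2.01381262e-03]), 'joint_torque': array([ 2.26128621e-03, -5.59846687e+01, -4.91754019e+01,  7.68924016e-02,
        3.54654598e-02, -1.53811893e-04]), 'tool_pos': array([ 0.2345895 , -0.55198732,  0.40369305]), 'orientation': array([-1.3717275 ,  0.90938598, -0.90702047]), 'force': array([ 0.14521462, -0.26413465, -1.01179364]), 'wrist_torque': array([-0.03801555, -0.03702572,  0.02419995]), 'opening': 0.09280820283422996}
scene {'fx': 436.04209687526503, 'fy': 436.04209687526503, 'cx': 326.23714009006915, 'cy': 201.42869019888286, 'rvec': array([ 1.75884751,  2.05465429, -0.59962506]), 'tvec': array([ 0.06848022, -0.35742601,  1.30125891])}
top {'fx': 446.203417809843, 'fy': 446.203417809843, 'cx': 326.4772283315427, 'cy': 195.90639678896076, 'rvec': array([ 2.16269292, -2.10665462,  0.20755499]), 'tvec': array([-0.02151217,  0.46349613,  1.05234314])}
wrist {'fx': 309.36475113213, 'fy': 309.36475113213, 'cx': 321.1519022535991, 'cy': 199.5589999274014, 'tool_from_camera': array([[ 9.99999675e-01, -4.89885661e-04,  6.39623451e-04,
        -5.57871172e-04],
       [-7.41683445e-04, -2.49689783e-01,  9.68325597e-01,
         1.95945138e-02],
       [-3.14661385e-04, -9.68325757e-01, -2.49690065e-01,
         6.95907371e-02],
       [ 0.00000000e+00,  0.00000000e+00,  0.00000000e+00,
         1.00000000e+00]])}
```

View pics/scene0.png

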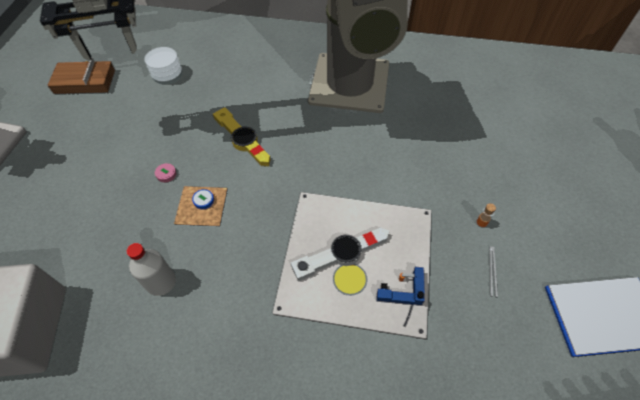

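View pics/top0.png

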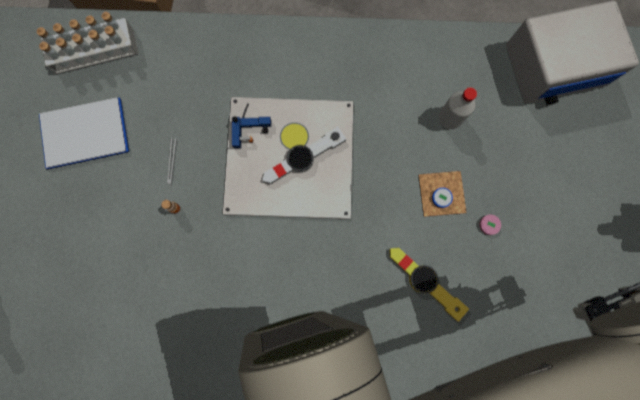

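View pics/wrist0.png

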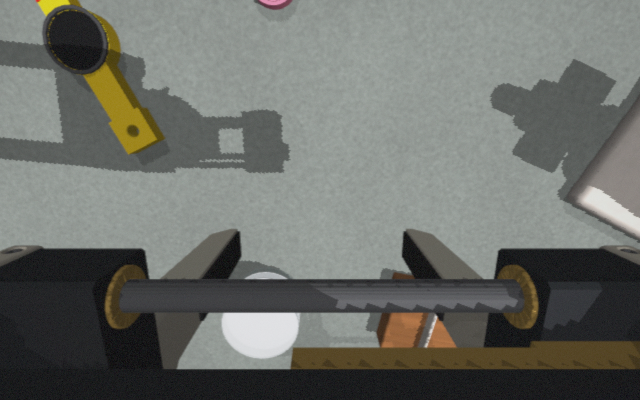

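The pictures show the stage (top image about 225-353, 98-217) with the white bar. Its pivot is at (335,136), red band at (280,170) and window at (294,136). The blue block is at about (250,130), and the dish on the cork mat at (443,198). The yellow bar, pink dish and white dish are decoys. Next I'll measure.

```bash
cat > h.py <<'E'
import numpy as np, cv2
from scipy.spatial.transform import Rotation as R
def load(n): return dict(np.load(n))
def Tcw(c,st=None):
    """camera->world"""
    T=np.eye(4)
    if "rvec" in c:
        Rm=R.from_rotvec(c["rvec"]).as_matrix(); T[:3,:3]=Rm.T; T[:3,3]=-Rm.T@c["tvec"]
        return T
    W=np.eye(4); W[:3,:3]=R.from_rotvec(st["orientation"]).as_matrix(); W[:3,3]=st["tool_pos"]
    return W@c["tool_from_camera"]
def cloud(c,st=None):
    T=Tcw(c,st); h,w=c["depth"].shape
    u,v=np.meshgrid(np.arange(w),np.arange(h)); d=c["depth"]
    p=np.stack([(u-c["cx"])/c["fx"]*d,(v-c["cy"])/c["fy"]*d,d],-1)
    P=p@T[:3,:3].T+T[:3,3]; P[d<=0]=np.nan
    return P
def ray(c,u,v,z,st=None):
    """pixel ray meets plane z"""
    T=Tcw(c,st); r=T[:3,:3]@np.array([(u-c["cx"])/c["fx"],(v-c["cy"])/c["fy"],1.]); o=T[:3,3]
    return o+r*(z-o[2])/r[2]
def tri(ps):
    """ps: list of (c,u,v,st) -> point nearest to rays, and miss"""
    A=np.zeros((3,3));b=np.zeros(3);L=[]
    for c,u,v,st in ps:
        T=Tcw(c,st); r=T[:3,:3]@np.array([(u-c["cx"])/c["fx"],(v-c["cy"])/c["fy"],1.]); r/=np.linalg.norm(r)
        M=np.eye(3)-np.outer(r,r);A+=M;b+=M@T[:3,3];L.append((M,T[:3,3]))
    x=np.linalg.solve(A,b); return x,[np.linalg.norm(M@(x-o)) for M,o in L]
def blobs(c,lo,hi,box=None,minA=8):
    hsv=cv2.cvtColor(c["color"],cv2.COLOR_RGB2HSV); m=cv2.inRange(hsv,lo,hi)
    if box is not None:
        k=np.zeros_like(m);k[box[1]:box[3],box[0]:box[2]]=255;m&=k
    n,lab,s,ce=cv2.connectedComponentsWithStats(m)
    return [(s[i,4],ce[i].round(2),lab==i) for i in range(1,n) if s[i,4]>=minA]
E
python3 - <<'E'
from h import *
from plant import robot
st=robot.read_state(); print(R.from_rotvec(st["orientation"]).as_matrix().round(3))
cs={n:load(f"{n}0.npz") for n in("top","scene")}
boxes={"top":{"stage":(220,90,360,222),"mat":(415,168,470,218)},"scene":{"stage":(270,190,436,340),"mat":(172,182,230,228)}}
cols={"yellow":((22,120,100),(35,255,255),"stage"),"red":((0,150,100),(8,255,255),"stage"),"red2":((172,150,100),(180,255,255),"stage"),"blueblock":((100,120,40),(125,255,255),"stage"),"orange":((8,120,80),(20,255,255),"stage"),"dark":((0,0,0),(180,255,70),"stage"),"green":((45,80,40),(85,255,255),"mat"),"dishblue":((100,120,40),(125,255,255),"mat"),"cork":((8,80,80),(22,255,255),"mat")}
for n,c in cs.items():
    P=cloud(c)
    for k,(lo,hi,b) in cols.items():
        for a,ce,m in blobs(c,lo,hi,boxes[n][b]):
            p=P[m]; print(n,k,a,ce,np.nanmedian(p,0).round(4), "zrange",np.nanpercentile(p[:,2],[5,95]).round(4))
    im=c["color"]; b=boxes[n]["stage"]
    cv2.imwrite(f"pics/{n}_crop.png",cv2.resize(im[b[1]:b[3],b[0]:b[2],::-1],None,fx=4.3,fy=4.3,interpolation=cv2.INTER_CUBIC)[:600])
E
```

```text
[[ 0.391 -0.     0.92 ]
 [-0.92   0.001  0.391]
 [-0.001 -1.     0.   ]]
top yellow 468 [293.79 135.4 ] [0.6242 0.0789 0.0135] zrange [0.01   0.0175]
top red 86 [279.27 170.1 ] [0.5281 0.1099 0.0329] zrange [0.0293 0.0363]
top blueblock 434 [245.18 127.26] [0.6449 0.2128 0.0406] zrange [0.0281 0.0465]
top orange 9 [250.56 139.78] [0.6036 0.1857 0.0336] zrange [0.0239 0.0368]
top dark 31 [234.55 119.42] [0.6498 0.2249 0.0531] zrange [0.043  0.0574]
top dark 126 [256.56 127.09] [0.6441 0.1633 0.0263] zrange [0.0127 0.0329]
top dark 33 [334.55 136.  ] [ 0.6177 -0.0246  0.0412] zrange [0.0358 0.0433]
top dark 31 [237.61 145.23] [0.5874 0.2159 0.0293] zrange [0.012  0.0427]
top dark 525 [299.56 158.26] [0.5596 0.0604 0.0336] zrange [0.0291 0.0372]
top green 17 [442.65 196.65] [ 0.4739 -0.3008  0.0211] zrange [0.0178 0.0251]
top dishblue 29 [435.38 201.  ] [ 0.4595 -0.2814  0.0178] zrange [0.0092 0.0219]
top cork 1400 [441.94 192.27] [ 0.4948 -0.3045  0.005 ] zrange [0.0013 0.0084]
scene yellow 678 [349.59 278.68] [0.6275 0.0794 0.0114] zrange [0.0086 0.0141]
scene red 96 [369.71 238.3 ] [0.5321 0.112  0.0307] zrange [0.0285 0.0333]
scene blueblock 708 [405.32 291.11] [0.6553 0.2088 0.0378] zrange [0.0254 0.0446]
scene orange 23 [401.13 277.3 ] [0.6156 0.1877 0.0299] zrange [0.0205 0.0353]
scene dark 585 [345.8  248.51] [0.5665 0.0623 0.0314] zrange [0.0286 0.0349]
scene dark 49 [302.35 265.65] [ 0.6249 -0.0244  0.0379] zrange [0.0357 0.0398]
scene dark 28 [384.   285.96] [0.6392 0.1538 0.0271] zrange [0.025  0.0291]
scene dark 44 [420.14 294.59] [0.6565 0.2257 0.0521] zrange [0.0447 0.0548]
scene dark 112 [400.96 301.3 ] [0.6668 0.1929 0.0247] zrange [0.017  0.0348]
scene green 18 [201.83 196.94] [ 0.4753 -0.2995  0.0182] zrange [0.0166 0.0207]
scene dishblue 63 [205.33 204.16] [ 0.4957 -0.2844  0.0145] zrange [0.0076 0.0186]
scene cork 1309 [200.18 207.9 ] [ 0.5043 -0.3005  0.0024] zrange [-0.0004  0.0051]
```

View pics/top_crop.png

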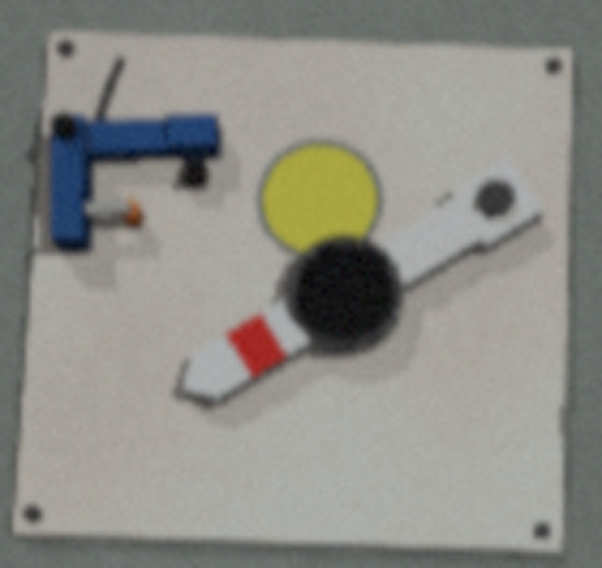

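View pics/scene_crop.png

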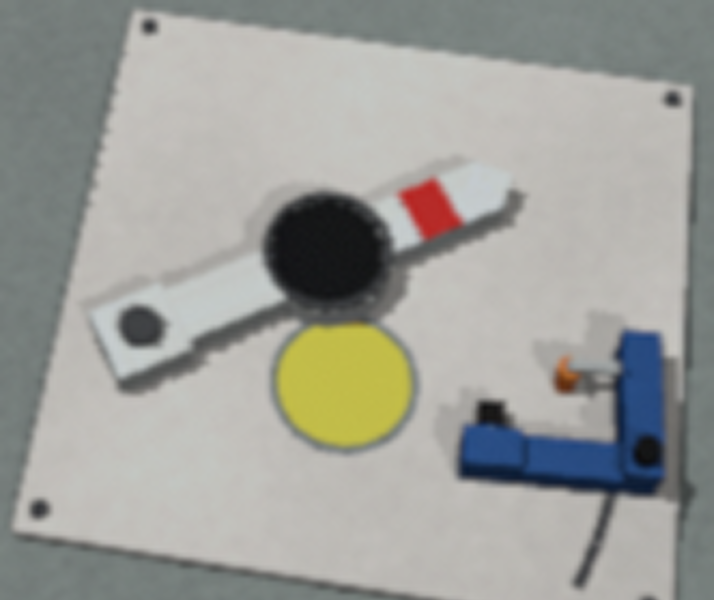

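```bash
python3 - <<'E'
from h import *
cs={n:load(f"{n}0.npz") for n in("top","scene")}
for k,a,b in [("window",(293.79,135.4),(349.59,278.68)),("red",(279.27,170.1),(369.71,238.3)),("pocket",(299.56,158.26),(345.8,248.51)),("pin",(334.55,136),(302.35,265.65)),("green",(442.65,196.65),(201.83,196.94)),("orange",(250.56,139.78),(401.13,277.3))]:
    x,m=tri([(cs["top"],*a,None),(cs["scene"],*b,None)]); print(k,x.round(4),np.round(m,4))
E
python3 -m inch '[{"twist":0.14},{"twist":0.14},{"twist":0.122},{"x":-36,"z":24,"y":7},{"x":-36,"z":24,"y":7},{"x":-36,"z":24,"y":7},{"x":-36,"z":24,"y":7},{"x":-36,"z":24,"y":7},{"x":-36,"z":24,"y":7},{"x":-36,"z":24,"y":7},{},{}]'
```

```text
window [0.6264 0.079  0.0088] [0.0004 0.0004]
red [0.5293 0.1115 0.0251] [0.0009 0.0009]
pocket [0.5621 0.0615 0.0229] [0.0006 0.0006]
pin [ 0.6212 -0.0259  0.0299] [0.0003 0.0003]
green [ 0.4747 -0.302   0.0159] [0.0006 0.0006]
orange [0.609  0.1889 0.0161] [0.0007 0.0007]$[0]: bad value
```

The two-view heights come out 3-9 mm low, so the fixed cameras carry some calibration error. I'll check against the wrist camera. The move was refused because of its row format, so I'll write every field.

```bash
python3 -m inch '[{"x":0,"y":0,"z":0,"twist":0.14},{"x":0,"y":0,"z":0,"twist":0.14},{"x":0,"y":0,"z":0,"twist":0.122},{"x":-36,"y":7,"z":24,"twist":0},{"x":-36,"y":7,"z":24,"twist":0},{"x":-36,"y":7,"z":24,"twist":0},{"x":-36,"y":7,"z":24,"twist":0},{"x":-36,"y":7,"z":24,"twist":0},{"x":-36,"y":7,"z":24,"twist":0},{"x":-36,"y":7,"z":24,"twist":0},{"x":0,"y":0,"z":0,"twist":0},{"x":0,"y":0,"z":0,"twist":0}]'
cat > snap.py <<'E'
import sys
from h import *
from plant import robot, imaging
def snap(tag,name="wrist"):
    st=robot.read_state(); c=imaging.read_camera(name)
    cv2.imwrite(f"pics/{tag}.png",c["color"][:,:,::-1])
    np.savez(tag+".npz",**c,**{k:st[k] for k in("tool_pos","orientation")})
    return c,st
if __name__=="__main__":
    c,st=snap(sys.argv[1]); print(st["t"],st["tool_pos"].round(4),R.from_rotvec(st["orientation"]).as_matrix().round(3).tolist(),st["q"].round(3),st["force"].round(2))
E
python3 snap.py w1
```

```text
t: 1.35
tool_pos: [0.4031, -0.2994, 0.3554]
orientation: [-1.211, 1.208, -1.207]
force: [0.3, 0.7, 0.1]
opening: 0.0926
1.35 [ 0.4031 -0.2994  0.3554] [[0.002, -0.001, 1.0], [-1.0, 0.0, 0.002], [-0.0, -1.0, -0.001]] [-0.741 -0.108  1.819 -0.     1.431  0.827] [0.34 0.75 0.08]
```

View pics/w1.png

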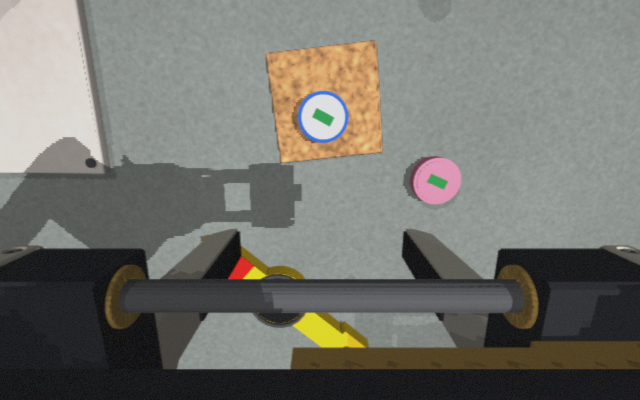

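The wrist picture shows the dish at about (323,116), with its blue rim and green specimen, on the mat; the pink decoy is at (437,181). I'll measure the dish and take a second view on the way.

```bash
cat > dish.py <<'E'
from h import *
import sys
def dish(f):
    c=load(f); st=c; P=cloud(c,st)
    hsv=cv2.cvtColor(c["color"],cv2.COLOR_RGB2HSV)
    b=[x for x in blobs(c,(100,110,60),(125,255,255),None,30)]
    for a,ce,m in b:
        cs,_=cv2.findContours(m.astype(np.uint8),cv2.RETR_EXTERNAL,cv2.CHAIN_APPROX_NONE)
        k=max(cs,key=len)
        if len(k)<20: continue
        (u,v),ax,ang=cv2.fitEllipse(k)
        mask=np.zeros(c["depth"].shape,np.uint8);cv2.ellipse(mask,((u,v),(ax[0]*.7,ax[1]*.7),ang),1,-1)
        z=np.nanmedian(P[mask>0],0)
        print(f,"blob",a,"ellipse",round(u,1),round(v,1),np.round(ax,1),"cloud",z.round(4),"ray@.020",ray(c,u,v,.020,st).round(4),"diam mm",(max(ax)*np.median(c["depth"][mask>0])/c["fx"]*1000).round(1))
        return c,u,v
if __name__=="__main__":
    L=[dish(f) for f in sys.argv[1:]]
    if len(L)>1: print(tri([(c,u,v,c) for c,u,v in L]))
E
python3 dish.py w1.npz; python3 -m inch '[{"x":0,"y":30,"z":10,"twist":0},{"x":0,"y":30,"z":10,"twist":0},{"x":0,"y":30,"z":10,"twist":0},{"x":0,"y":0,"z":0,"twist":0}]'; python3 snap.py w2; python3 dish.py w1.npz w2.npz
```

```text
w1.npz blob 435 ellipse 322.6 116.4 [49.  50.8] cloud [ 0.4758 -0.3004  0.0199] ray@.020 [ 0.4755 -0.3001  0.02  ] diam mm 50.1
t: 1.8
tool_pos: [0.4311, -0.3003, 0.2613]
orientation: [-1.209, 1.217, -1.204]
force: [-1.0, 0.6, -0.3]
opening: 0.0929
1.8 [ 0.4311 -0.3003  0.2613] [[-0.002, -0.006, 1.0], [-1.0, 0.005, -0.002], [-0.005, -1.0, -0.006]] [-0.706  0.052  1.842 -0.     1.255  0.867] [-0.97  0.63 -0.33]
w1.npz blob 435 ellipse 322.6 116.4 [49.  50.8] cloud [ 0.4758 -0.3004  0.0199] ray@.020 [ 0.4755 -0.3001  0.02  ] diam mm 50.1
w2.npz blob 843 ellipse 323.1 153.3 [68.2 68.7] cloud [ 0.4761 -0.3     0.0199] ray@.020 [ 0.4759 -0.3     0.02  ] diam mm 48.9
(array([ 0.47552014, -0.30006154,  0.01626079]), [np.float64(5.8064223931908625e-05), np.float64(5.8064223931827e-05)])
```

View pics/w2.png

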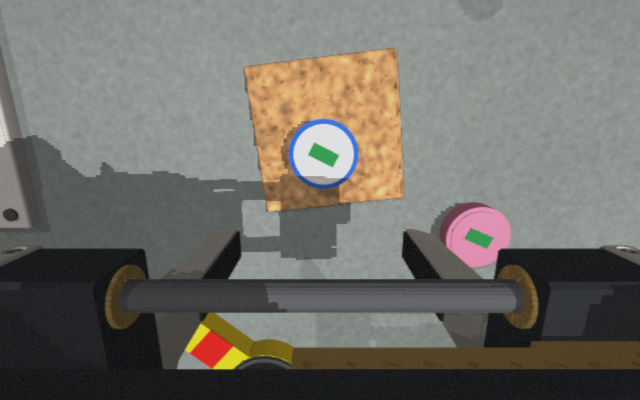

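The dish centre is at (0.4757, -0.300) with its top at 20 mm, which agrees from both views. I'll go over it and descend.

```bash
python3 -m inch '[{"x":0,"y":0,"z":22,"twist":0},{"x":0,"y":0,"z":22.5,"twist":0},{"x":0,"y":15,"z":0,"twist":0},{"x":0,"y":15,"z":0,"twist":0},{"x":0,"y":15,"z":0,"twist":0},{"x":0,"y":0,"z":0,"twist":0},{"x":0,"y":0,"z":0,"twist":0},{"x":0,"y":0,"z":0,"twist":0}]'
```

```text
t: 2.65
tool_pos: [0.4771, -0.3005, 0.2212]
orientation: [-1.209, 1.209, -1.21]
force: [0.6, -0.6, -0.2]
opening: 0.093
```

```bash
python3 -m inch '[{"x":0,"y":8,"z":-1.4,"twist":0},{"x":0,"y":8,"z":0,"twist":0},{"x":0,"y":8,"z":0,"twist":0},{"x":0,"y":0,"z":0,"twist":0},{"x":0,"y":0,"z":0,"twist":0}]' && python3 -m inch '[{"x":0,"y":0,"z":0,"twist":0},{"x":0,"y":0,"z":0,"twist":0},{"x":0,"y":0,"z":0,"twist":0},{"x":0,"y":0,"z":0,"twist":0},{"x":0,"y":0,"z":0,"twist":0},{"x":0,"y":0,"z":0,"twist":0}]' -1 12
```

```text
t: 3.15
tool_pos: [0.4756, -0.3001, 0.1962]
orientation: [-1.209, 1.21, -1.208]
force: [0.2, 0.6, 0.9]
opening: 0.0929
t: 3.75
tool_pos: [0.4758, -0.3003, 0.1968]
orientation: [-1.209, 1.209, -1.209]
force: [0.8, 0.5, -0.4]
opening: 0.0498
```

```bash
python3 -m inch '[{"x":0,"y":-15,"z":0,"twist":0},{"x":0,"y":-35,"z":0,"twist":0},{"x":-15,"y":-35,"z":0,"twist":0},{"x":-42,"y":-15,"z":2,"twist":0},{"x":-45,"y":-15,"z":2,"twist":0},{"x":-45,"y":-15,"z":2,"twist":0},{"x":-45,"y":-15,"z":2,"twist":0},{"x":-45,"y":-15,"z":2,"twist":0},{"x":-45,"y":0,"z":0,"twist":0},{"x":-45,"y":0,"z":0,"twist":0},{"x":-35,"y":0,"z":0,"twist":0},{"x":-8,"y":0,"z":0,"twist":0}]' && python3 -m inch '[{"x":0,"y":0,"z":0,"twist":0},{"x":0,"y":0,"z":0,"twist":0},{"x":0,"y":0,"z":0,"twist":0}]' && python3 snap.py w3
```

```text
t: 4.95
tool_pos: [0.4854, 0.0729, 0.358]
orientation: [-1.209, 1.206, -1.206]
force: [0.8, -0.4, -0.7]
opening: 0.0497
t: 5.25
tool_pos: [0.486, 0.0685, 0.3569]
orientation: [-1.209, 1.21, -1.211]
force: [0.3, 0.0, -0.6]
opening: 0.0495
5.25 [0.486  0.0685 0.3569] [[-0.002, 0.0, 1.0], [-1.0, -0.0, -0.002], [0.0, -1.0, 0.0]] [ 0.036 -0.141  1.847 -0.     1.436  1.608] [ 0.32  0.04 -0.58]
```

View pics/w3.png

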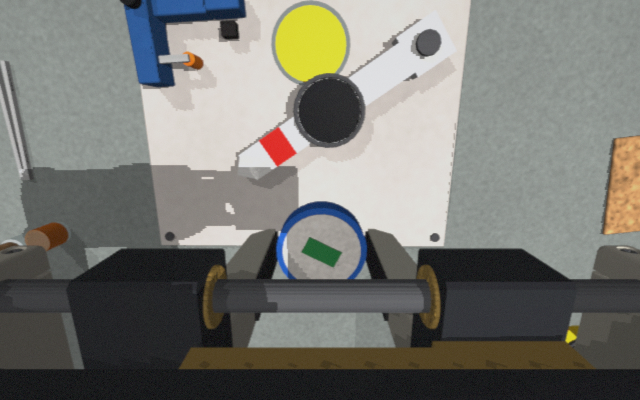

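Wrist view w3 shows the dish held at about (321,248). The pocket is at (330,110), pin head (428,42), window (310,43), red band (278,146), stop (230,30) and roller (192,60).

```bash
cat > stage.py <<'E'
from h import *
import sys
def meas(f,boxes,v=True):
    c=load(f);P=cloud(c,c);out={}
    cols={"window":((22,120,100),(35,255,255),.012),"red":((0,150,100),(8,255,255),.032),"orange":((8,120,80),(20,255,255),.030),"pocket":((0,0,0),(180,255,75),.032),"pin":((0,0,0),(180,255,100),.038),"stop":((0,0,0),(180,255,70),.034)}
    for k,b in boxes.items():
        lo,hi,z=cols[k]
        B=blobs(c,lo,hi,b,6)
        if not B: print(k,"none");continue
        a,ce,m=max(B,key=lambda t:t[0])
        if k in("window","pocket","pin"):
            k2,_=cv2.findContours(m.astype(np.uint8),cv2.RETR_EXTERNAL,cv2.CHAIN_APPROX_NONE);k2=cv2.convexHull(max(k2,key=len));e=cv2.fitEllipse(k2);ce=np.array(e[0]);ax=e[1]
        else: ax=(0,0)
        zc=np.nanmedian(P[m],0)
        d=np.median(c["depth"][m])
        out[k]=ray(c,*ce,z,c)
        print(f,k,a,ce.round(1),"diam",(np.array(ax)*d/c["fx"]*1e3).round(1),"cloud",zc.round(4),"ray",out[k].round(4))
    return out
E
python3 - <<'E'
from stage import *
o=meas("w3.npz",{"window":(250,0,360,100),"red":(250,120,305,175),"orange":(170,40,215,80),"pocket":(285,60,375,160),"pin":(405,20,450,65),"stop":(215,15,245,45)})
pv=o["pin"][:2]
for k in o:
    d=o[k][:2]-pv; print(k,"r",np.linalg.norm(d).round(4),"ang from +y (ccw)",(np.arctan2(d[1],d[0])-np.pi/2).round(4))
c=load("w3.npz")
cv2.imwrite("pics/w3c.png",cv2.resize(c["color"][0:190,110:470,::-1],None,fx=2.2,fy=2.2,interpolation=cv2.INTER_CUBIC))
E
```

```text
w3.npz window 4159 [310.3  43.3] diam [67.4 73.5] cloud [0.627  0.0796 0.0133] ray [0.6266 0.0791 0.012 ]
w3.npz red 715 [277.3 146.4] diam [0. 0.] cloud [0.5307 0.1116 0.0327] ray [0.5303 0.1117 0.032 ]
w3.npz orange 188 [193.4  60.9] diam [0. 0.] cloud [0.6074 0.1853 0.0339] ray [0.608  0.1861 0.03  ]
w3.npz pocket 3207 [329.7 109.5] diam [60.1 62.2] cloud [0.5644 0.0605 0.033 ] ray [0.5648 0.0607 0.032 ]
w3.npz pin 498 [427.3  42.8] diam [20.1 24. ] cloud [ 0.6208 -0.0245  0.0398] ray [ 0.6212 -0.0252  0.038 ]
w3.npz stop 295 [229.   29.4] diam [0. 0.] cloud [0.6347 0.152  0.0281] ray [0.6331 0.1503 0.034 ]
window r 0.1044 ang from +y (ccw) -0.0524
red r 0.1643 ang from +y (ccw) 0.5858
orange r 0.2117 ang from +y (ccw) 0.0619
pocket r 0.1027 ang from +y (ccw) 0.5805
pin r 0.0 ang from +y (ccw) -1.5708
stop r 0.176 ang from +y (ccw) -0.0682
```

View pics/w3c.png

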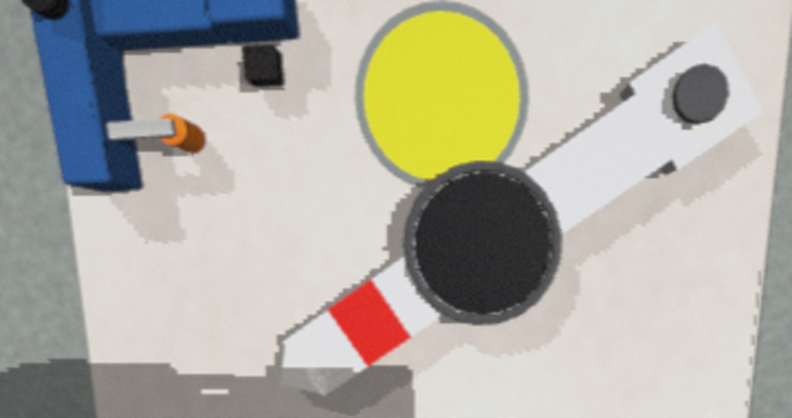

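```bash
python3 -m inch '[{"x":4,"y":28,"z":10,"twist":0},{"x":4,"y":28,"z":10,"twist":0},{"x":0,"y":0,"z":0,"twist":0},{"x":0,"y":0,"z":0,"twist":0},{"x":0,"y":0,"z":0,"twist":0}]' && python3 snap.py w4 && python3 - <<'E'
from stage import *
o=meas("w4.npz",{"pocket":(260,50,400,200)})
a=load("w3.npz");b=load("w4.npz")
E
```

```text
t: 5.8
tool_pos: [0.5062, 0.0614, 0.3022]
orientation: [-1.208, 1.209, -1.211]
force: [-0.0, -0.2, -0.8]
opening: 0.0495
5.8 [0.5062 0.0614 0.3022] [[-0.001, 0.002, 1.0], [-1.0, 0.0, -0.001], [-0.0, -1.0, 0.002]] [ 0.02  -0.041  1.856  0.     1.326  1.592] [-0.04 -0.19 -0.83]
w4.npz pocket 4478 [322.7 134.6] diam [60.  61.4] cloud [0.5644 0.0609 0.0331] ray [0.5647 0.0608 0.032 ]
```

View pics/w4.png

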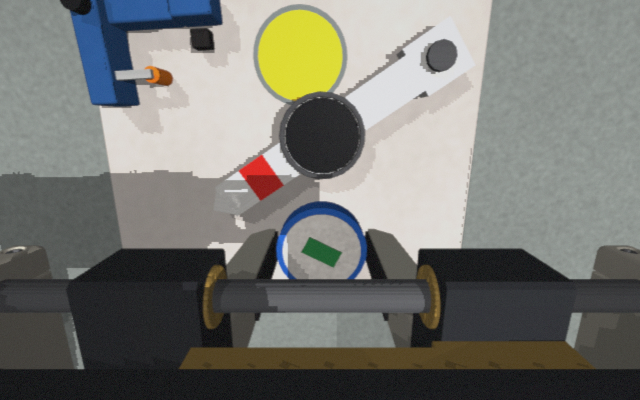

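Both views put the pocket at (0.5647, 0.0608) with a 60 mm floor at 33 mm. I'll move over it and lower.

```bash
python3 -m inch '[{"x":0,"y":10,"z":29,"twist":0},{"x":0.5,"y":10,"z":29.5,"twist":0},{"x":0,"y":20,"z":0,"twist":0},{"x":0,"y":20,"z":0,"twist":0},{"x":0,"y":0,"z":0,"twist":0},{"x":0,"y":0,"z":0,"twist":0},{"x":0,"y":0,"z":0,"twist":0}]'
```

```text
t: 6.55
tool_pos: [0.5651, 0.0613, 0.2429]
orientation: [-1.207, 1.207, -1.211]
force: [-1.1, -0.3, -0.3]
opening: 0.0495
```

```bash
python3 -m inch '[{"x":0.5,"y":4,"z":-0.4,"twist":0},{"x":0,"y":4,"z":0,"twist":0},{"x":0,"y":4,"z":0,"twist":0},{"x":0,"y":3,"z":0,"twist":0},{"x":0,"y":0,"z":0,"twist":0},{"x":0,"y":0,"z":0,"twist":0}]'; python3 - <<'E'
from snap import *
c,st=snap("s5","scene"); cv2.imwrite("pics/s5c.png",cv2.resize(c["color"][170:340,260:440,::-1],None,fx=3.5,fy=3.5))
c,st=snap("w5"); print(st["force"],st["tool_pos"])
E
```

```text
t: 7.15
tool_pos: [0.5639, 0.0607, 0.2255]
orientation: [-1.209, 1.21, -1.209]
force: [-0.4, 0.7, -0.1]
opening: 0.0498
[ 0.93181273  0.69877004 -0.87083255] [0.564002   0.06071558 0.22572062]
```

View pics/s5c.png

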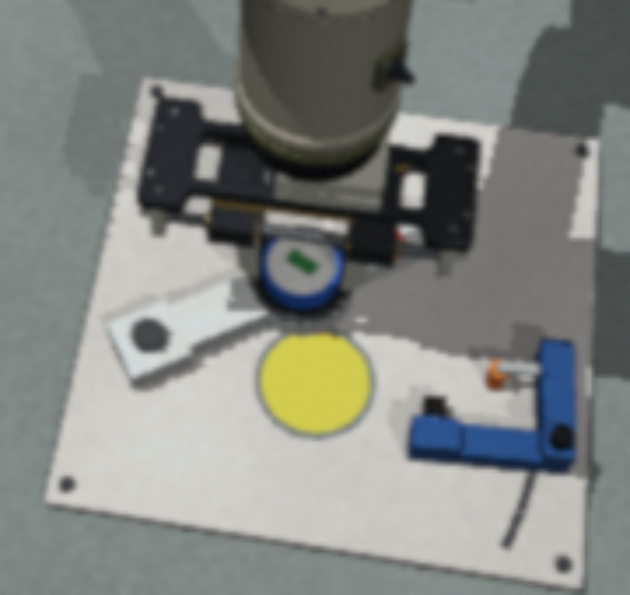

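View pics/w5.png

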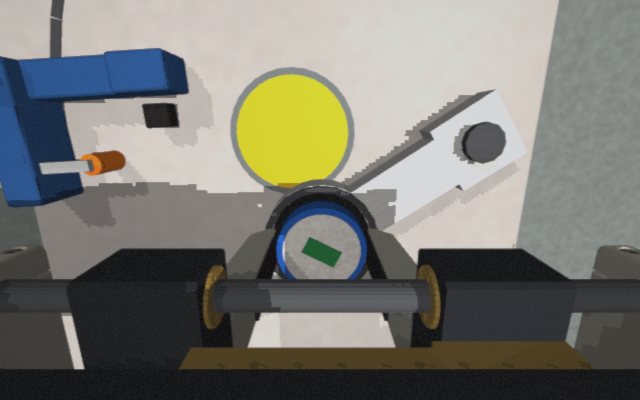

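The dish sits over the pocket, with the rim visible evenly around it. I'll lower the last 0.5 mm and release.

```bash
python3 -m inch '[{"x":0,"y":0.7,"z":0.5,"twist":0},{"x":0,"y":0,"z":0,"twist":0}]' && python3 -m inch '[{"x":0,"y":0,"z":0,"twist":0},{"x":0,"y":0,"z":0,"twist":0},{"x":0,"y":0,"z":0,"twist":0},{"x":0,"y":0,"z":0,"twist":0}]' 0.6 && python3 -m inch '[{"x":0,"y":-8,"z":0,"twist":0},{"x":0,"y":-20,"z":0,"twist":0},{"x":0,"y":-25,"z":-25,"twist":0},{"x":0,"y":-25,"z":-25,"twist":0},{"x":0,"y":0,"z":-10,"twist":0},{"x":0,"y":0,"z":0,"twist":0},{"x":0,"y":0,"z":0,"twist":0}]' -1 && python3 snap.py w6
```

```text
t: 7.45
tool_pos: [0.5645, 0.0607, 0.225]
orientation: [-1.209, 1.209, -1.209]
force: [-0.6, 0.2, -0.7]
opening: 0.0494
t: 7.85
tool_pos: [0.5645, 0.0607, 0.2251]
orientation: [-1.209, 1.209, -1.209]
force: [0.2, -0.2, 0.4]
opening: 0.0735
t: 8.55
tool_pos: [0.5045, 0.0607, 0.3026]
orientation: [-1.209, 1.209, -1.209]
force: [0.4, 0.4, -0.3]
opening: 0.023
8.55 [0.5045 0.0607 0.3026] [[-0.0, -0.0, 1.0], [-1.0, -0.0, -0.0], [0.0, -1.0, -0.0]] [ 0.019 -0.045  1.859 -0.     1.328  1.59 ] [ 0.43  0.43 -0.3 ]
```

View pics/w6.png

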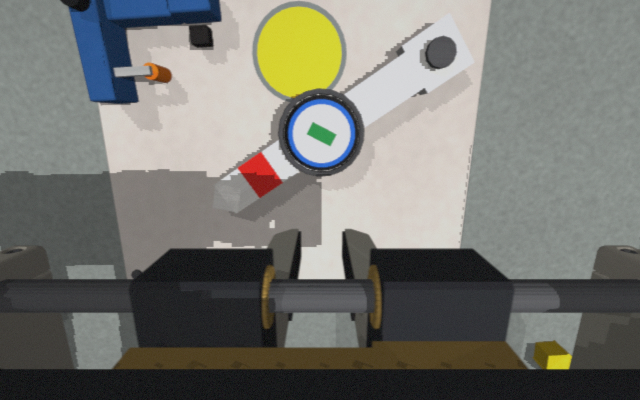

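```bash
python3 dish.py w6.npz; python3 - <<'E'
from stage import *
meas("w6.npz",{"pin":(420,30,460,75),"red":(225,150,290,205),"window":(240,0,355,100),"stop":(185,20,218,55),"orange":(140,55,180,90)})
meas("w5.npz",{"stop":(135,95,185,135),"orange":(75,145,130,180),"pin":(455,115,512,168)})
c=load("w5.npz");P=cloud(c,c)
for r in range(100,134,3): print(r,P[r,150:175:8].round(4).tolist(), c["color"][r,160])
E
```

```text
w6.npz blob 6066 ellipse 152.8 47.8 [102.1 176.4] cloud [0.6282 0.1915 0.0149] ray@.020 [0.6282 0.1924 0.02  ] diam mm 139.1
w6.npz pin 768 [439.8  52.4] diam [20.6 24.5] cloud [ 0.6212 -0.0245  0.0399] ray [ 0.6214 -0.0252  0.038 ]
w6.npz red 1004 [259.6 174.6] diam [0. 0.] cloud [0.5303 0.1116 0.0328] ray [0.5304 0.1118 0.032 ]
w6.npz window 5932 [298.9  52. ] diam [67.3 73.4] cloud [0.6271 0.0796 0.0133] ray [0.6268 0.0791 0.012 ]
w6.npz stop 460 [200.6  35.7] diam [0. 0.] cloud [0.635  0.1515 0.028 ] ray [0.6334 0.1494 0.034 ]
w6.npz orange 316 [158.4  73. ] diam [0. 0.] cloud [0.6081 0.1847 0.0322] ray [0.6085 0.1855 0.03  ]
w5.npz stop 742 [160.2 115. ] diam [0. 0.] cloud [0.636  0.1504 0.0281] ray [0.6359 0.1477 0.034 ]
w5.npz orange 679 [104.5 161.6] diam [0. 0.] cloud [0.6105 0.1846 0.0309] ray [0.6104 0.1848 0.03  ]
w5.npz pin 1387 [482.7 142.1] diam [20.8 23.9] cloud [ 0.6219 -0.0242  0.0399] ray [ 0.6217 -0.0252  0.038 ]
100 [[0.6448, 0.1631, 0.0132], [0.6449, 0.1593, 0.0113], [0.6448, 0.1537, 0.0129], [0.6448, 0.1491, 0.0127]] [192 183 178]
103 [[0.6424, 0.1561, 0.0269],
[... 585 characters left out ...]
7, 0.0297], [0.6344, 0.1519, 0.0284], [0.6344, 0.1476, 0.0281], [0.6344, 0.1462, 0.0216]] [39 39 39]
121 [[0.6327, 0.1572, 0.0273], [0.6327, 0.1519, 0.0289], [0.6327, 0.1476, 0.0287], [0.6327, 0.1457, 0.023]] [35 38 35]
124 [[0.6311, 0.1572, 0.0277], [0.6311, 0.1526, 0.0279], [0.6311, 0.1486, 0.027], [0.6311, 0.1455, 0.024]] [43 39 40]
127 [[0.6295, 0.1568, 0.0289], [0.6294, 0.1559, 0.022], [0.6292, 0.1555, 0.0134], [0.6291, 0.1511, 0.0124]] [97 94 91]
130 [[0.6274, 0.1662, 0.012], [0.6274, 0.161, 0.0124], [0.6274, 0.1563, 0.0122], [0.6274, 0.1511, 0.0127]] [214 206 200]
133 [[0.6256, 0.1661, 0.0125], [0.6256, 0.1612, 0.0125], [0.6256, 0.1558, 0.0136], [0.6256, 0.1513, 0.0128]] [215 207 199]
```

```bash
python3 -m inch '[{"x":-9,"y":15,"z":-10,"twist":-0.14},{"x":-10,"y":15,"z":-11,"twist":-0.14},{"x":0,"y":15,"z":0,"twist":-0.14},{"x":0,"y":10,"z":0,"twist":-0.14},{"x":0,"y":0,"z":0,"twist":-0.023},{"x":0,"y":0,"z":0,"twist":0},{"x":0,"y":0,"z":0,"twist":0},{"x":0,"y":0,"z":0,"twist":0}]' && python3 snap.py w7
```

```text
t: 9.4
tool_pos: [0.4827, 0.0781, 0.2487]
orientation: [-1.429, 0.771, -0.772]
force: [0.1, -0.5, 0.2]
opening: 0.0004
9.4 [0.4827 0.0781 0.2487] [[0.549, 0.001, 0.836], [-0.836, 0.0, 0.549], [0.001, -1.0, 0.001]] [ 0.055 -0.035  1.955 -0.     1.221  1.046] [ 0.15 -0.54  0.15]
```

View pics/w7.png

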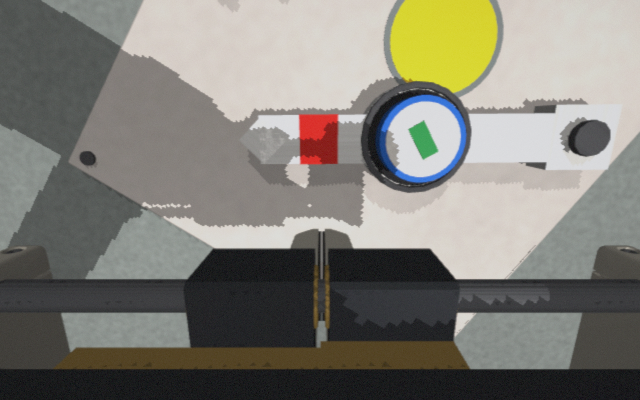

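The bar lies level in the tool view, with the red band at (318,138) in line with the closed fingers at column 322. From the depth, the stop face is near x=0.630, y=0.152, which puts home at about 0.04 rad and the remaining swing at about 0.54 rad. I'll lower and approach.

```bash
python3 -m inch '[{"x":0,"y":15,"z":0,"twist":0},{"x":0,"y":15,"z":0,"twist":0},{"x":0,"y":12,"z":0,"twist":0},{"x":0,"y":4,"z":0,"twist":0},{"x":0,"y":0,"z":10,"twist":0},{"x":0,"y":0,"z":10,"twist":0},{"x":0,"y":0,"z":5,"twist":0},{"x":0,"y":0,"z":0,"twist":0},{"x":0,"y":0,"z":0,"twist":0}]'; python3 -m inch '[{"x":0,"y":0,"z":2,"twist":0},{"x":0,"y":0,"z":2,"twist":0},{"x":0,"y":0,"z":2,"twist":0},{"x":0,"y":0,"z":0,"twist":0}]';python3 -m inch '[{"x":0,"y":0,"z":2,"twist":0},{"x":0,"y":0,"z":2,"twist":0},{"x":0,"y":0,"z":1,"twist":0}]'; python3 snap.py w8
```

```text
t: 10.35
tool_pos: [0.5034, 0.0921, 0.2023]
orientation: [-1.43, 0.77, -0.77]
force: [0.5, -0.2, -0.1]
opening: 0.0005
t: 10.75
tool_pos: [0.5083, 0.0952, 0.2021]
orientation: [-1.43, 0.77, -0.77]
force: [-0.6, -0.0, 0.1]
opening: 0.0003
t: 11.05
tool_pos: [0.5121, 0.0979, 0.2019]
orientation: [-1.431, 0.771, -0.77]
force: [-3.6, -0.5, 2.6]
opening: 0.0007
11.05 [0.5121 0.0979 0.2019] [[0.55, -0.001, 0.835], [-0.835, -0.0, 0.55], [-0.0, -1.0, -0.001]] [ 0.091  0.121  1.89  -0.     1.132  1.079] [-3.64 -0.52  2.55]
```

View pics/w8.png

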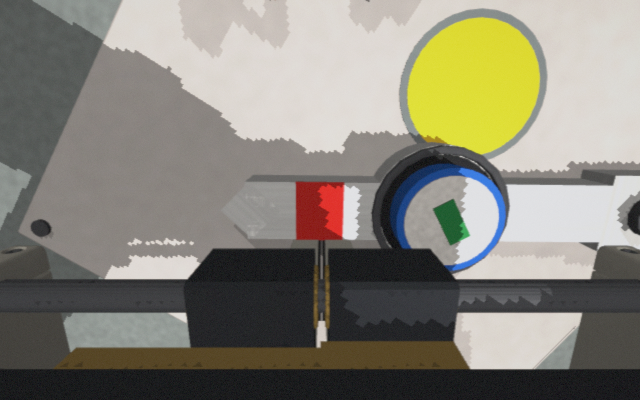

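Contact is felt at about 3.6 N. I'll swing the bar along its arc, turning the tool with it.

```bash
python3 -m inch '[{"x":-0.2,"y":0,"z":1.5,"twist":0.009},{"x":-0.3,"y":0,"z":2.2,"twist":0.0135},{"x":-0.38,"y":0,"z":3,"twist":0.018},{"x":-0.38,"y":0,"z":3,"twist":0.018},{"x":-0.38,"y":0,"z":3,"twist":0.018},{"x":-0.38,"y":0,"z":3,"twist":0.018}]'; python3 - <<'E'
from plant import robot
s=robot.read_state();print(s["force"],s["tool_pos"],s["wrist_torque"])
E
python3 -m inch '[{"x":-0.38,"y":0,"z":3,"twist":0.018},{"x":-0.38,"y":0,"z":3,"twist":0.018},{"x":-0.38,"y":0,"z":3,"twist":0.018},{"x":-0.38,"y":0,"z":3,"twist":0.018},{"x":-0.38,"y":0,"z":3,"twist":0.018},{"x":-0.38,"y":0,"z":3,"twist":0.018}]'; python3 snap.py w9
```

```text
t: 11.7
tool_pos: [0.5248, 0.108, 0.2019]
orientation: [-1.401, 0.844, -0.844]
force: [-0.9, -0.8, -0.2]
opening: 0.0007
[-0.91015064 -0.77874308 -0.15043123] [0.52484733 0.10799237 0.20189715] [-0.05112764  0.30699981 -0.03387895]
t: 12.3
tool_pos: [0.5401, 0.1177, 0.2021]
orientation: [-1.365, 0.926, -0.926]
force: [-2.1, -0.3, -0.5]
opening: 0.0006
12.3 [0.5401 0.1177 0.2021] [[0.37, 0.0, 0.929], [-0.929, 0.0, 0.37], [-0.0, -1.0, 0.0]] [0.122 0.199 1.801 0.    1.141 1.314] [-2.06 -0.34 -0.54]
```

View pics/w9.png

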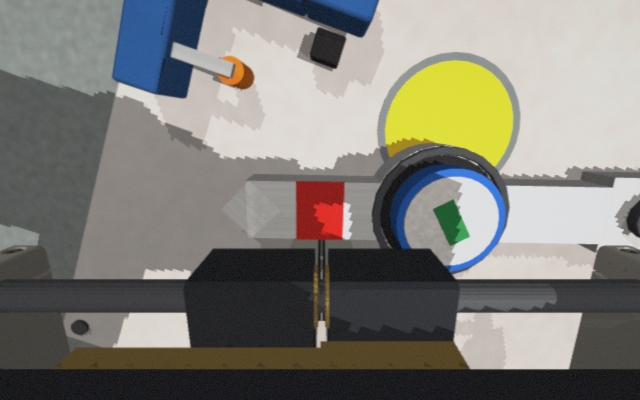

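The bar follows flush: red band at (320,210), dish still in its pocket at (450,218), roller at (237,70). I'll continue.

```bash
python3 -m inch '[{"x":-0.38,"y":0,"z":3,"twist":0.018},{"x":-0.38,"y":0,"z":3,"twist":0.018},{"x":-0.38,"y":0,"z":3,"twist":0.018},{"x":-0.38,"y":0,"z":3,"twist":0.018},{"x":-0.38,"y":0,"z":3,"twist":0.018},{"x":-0.38,"y":0,"z":3,"twist":0.018},{"x":-0.38,"y":0,"z":3,"twist":0.018},{"x":-0.38,"y":0,"z":3,"twist":0.018},{"x":-0.38,"y":0,"z":3,"twist":0.018},{"x":-0.38,"y":0,"z":3,"twist":0.018}]'; python3 snap.py w10
```

```text
t: 13.35
tool_pos: [0.5677, 0.1301, 0.2021]
orientation: [-1.297, 1.062, -1.061]
force: [-4.0, -0.0, 4.3]
opening: 0.0005
13.35 [0.5677 0.1301 0.2021] [[0.197, -0.0, 0.98], [-0.98, 0.0, 0.197], [-0.0, -1.0, -0.0]] [0.137 0.271 1.716 0.    1.154 1.509] [-3.99 -0.02  4.26]
```

View pics/w10.png

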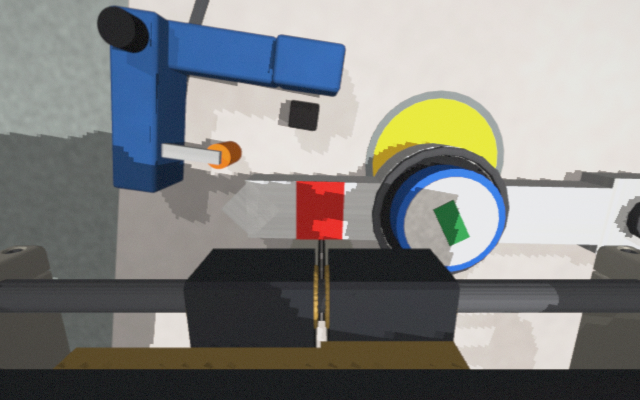

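I can see about 25 mm left between the bar and the stop face, so home is near yaw 0.045. I'll go slower from here, watching the force.

```bash
cat > f.py <<'E'
from h import *
from plant import robot, imaging
L=[]
for i in range(3):
    imaging.read_camera("top"); s=robot.read_state(); L.append(s["force"])
m=R.from_rotvec(s["orientation"]).as_matrix(); yaw=np.arctan2(m[1,2],m[0,2]); F=np.mean(L,0)
pv=np.array([.6217,-.0255]);d=s["tool_pos"][:2]-pv
print("t",s["t"],"yaw",yaw.round(4),"pos",s["tool_pos"].round(4),"toolpolar",(np.arctan2(d[1],d[0])-np.pi/2).round(4),np.linalg.norm(d).round(4),"Fpush",(-F@m[:,2]).round(2),"Fx_tool",(F@m[:,0]).round(2),"Fz",F[2].round(2))
E
python3 f.py
python3 -m inch '[{"x":-0.2,"y":0,"z":1.5,"twist":0.009},{"x":-0.2,"y":0,"z":1.5,"twist":0.009},{"x":-0.2,"y":0,"z":1.5,"twist":0.009},{"x":-0.2,"y":0,"z":1.5,"twist":0.009}]';python3 f.py
python3 -m inch '[{"x":-0.13,"y":0,"z":1,"twist":0.006},{"x":-0.13,"y":0,"z":1,"twist":0.006},{"x":-0.13,"y":0,"z":1,"twist":0.006}]';python3 f.py
```

```text
t 13.55 yaw 0.2005 pos [0.5678 0.1301 0.2021] toolpolar 0.3334 0.1646 Fpush 0.08 Fx_tool -0.12 Fz 0.57
t: 13.95
tool_pos: [0.5732, 0.1319, 0.202]
orientation: [-1.282, 1.088, -1.088]
force: [-3.5, -1.3, 2.6]
opening: 0.0005
t 14.1 yaw 0.1643 pos [0.5733 0.132  0.202 ] toolpolar 0.2981 0.1647 Fpush 1.9 Fx_tool 0.12 Fz 1.32
t: 14.4
tool_pos: [0.5761, 0.1328, 0.202]
orientation: [-1.275, 1.101, -1.101]
force: [-4.6, 0.2, 1.7]
opening: 0.0007
t 14.55 yaw 0.1463 pos [0.5762 0.1328 0.202 ] toolpolar 0.2798 0.1647 Fpush 2.78 Fx_tool -0.02 Fz 1.12
```

```bash
python3 -m inch '[{"x":-0.13,"y":0,"z":1,"twist":0.006},{"x":-0.13,"y":0,"z":1,"twist":0.006},{"x":-0.13,"y":0,"z":1,"twist":0.006}]';python3 f.py
python3 -m inch '[{"x":-0.13,"y":0,"z":1,"twist":0.006},{"x":-0.13,"y":0,"z":1,"twist":0.006}]';python3 f.py; python3 snap.py w11
```

```text
t: 14.85
tool_pos: [0.579, 0.1336, 0.202]
orientation: [-1.267, 1.115, -1.115]
force: [-3.6, -0.5, 1.5]
opening: 0.0004
t 15.0 yaw 0.1282 pos [0.5791 0.1336 0.202 ] toolpolar 0.2614 0.1647 Fpush 2.32 Fx_tool -0.32 Fz 0.86
t: 15.2
tool_pos: [0.5809, 0.1341, 0.202]
orientation: [-1.262, 1.124, -1.123]
force: [-3.5, 0.2, 1.5]
opening: 0.0003
t 15.35 yaw 0.1162 pos [0.5811 0.1341 0.202 ] toolpolar 0.2492 0.1647 Fpush 2.17 Fx_tool -0.59 Fz 0.74
15.35 [0.5811 0.1341 0.202 ] [[0.116, 0.0, 0.993], [-0.993, 0.0, 0.116], [-0.0, -1.0, 0.0]] [0.141 0.305 1.675 0.    1.161 1.595] [-2.47  0.41  0.62]
```

View pics/w11.png

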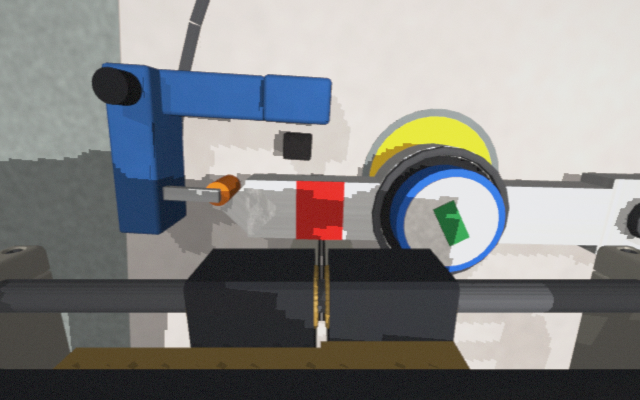

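The roller (225,190) is now at the pointed tip's flank, and the stop's near edge is about 9 mm from the bar. I'll feel through in 1 mm steps.

```bash
for i in 1 2; do python3 -m inch '[{"x":-0.13,"y":0,"z":1,"twist":0.006}]' | grep force;python3 f.py; done
```

```text
force: [-7.4, -1.8, 5.5]
t 15.65 yaw 0.11 pos [0.5816 0.1343 0.202 ] toolpolar 0.2456 0.1647 Fpush 6.11 Fx_tool -0.11 Fz 3.37
force: [-11.3, -1.5, 7.1]
t 15.9 yaw 0.104 pos [0.5822 0.1344 0.2019] toolpolar 0.2422 0.1647 Fpush 9.06 Fx_tool 0.61 Fz 7.26
```

The resistance is rising, and the vertical force (+7 N) shows I'm bearing down. I'll ease the tool up a little to relieve it.

```bash
python3 -m inch '[{"x":0,"y":-0.7,"z":0,"twist":0}]' | grep -E "force|pos";python3 f.py;  python3 -m inch '[{"x":0,"y":-0.7,"z":0,"twist":0}]' | grep -E "force|pos";python3 f.py
```

```text
tool_pos: [0.5822, 0.1343, 0.2021]
force: [-3.2, -0.8, -2.3]
t 16.15 yaw 0.1041 pos [0.5823 0.1343 0.202 ] toolpolar 0.2419 0.1646 Fpush 5.13 Fx_tool 1.34 Fz 0.09
tool_pos: [0.5824, 0.1343, 0.2026]
force: [-2.5, -2.0, -2.7]
t 16.4 yaw 0.1042 pos [0.5826 0.1344 0.2029] toolpolar 0.2401 0.1646 Fpush 4.48 Fx_tool 1.69 Fz -2.51
```

```bash
for i in 1 2; do python3 -m inch '[{"x":-0.13,"y":-0.1,"z":1,"twist":0.006}]' | grep force;python3 f.py; done; python3 snap.py w12
```

```text
force: [-6.0, -2.2, -2.3]
t 16.65 yaw 0.098 pos [0.5834 0.1346 0.2029] toolpolar 0.235 0.1646 Fpush 5.61 Fx_tool 1.85 Fz -2.37
force: [-6.8, -3.8, -2.3]
t 16.9 yaw 0.092 pos [0.5843 0.1348 0.2029] toolpolar 0.2294 0.1646 Fpush 5.97 Fx_tool 2.16 Fz -1.81
16.9 [0.5843 0.1348 0.2029] [[0.092, -0.002, 0.996], [-0.996, -0.001, 0.092], [0.0, -1.0, -0.002]] [ 0.141  0.313  1.663 -0.     1.167  1.62 ] [-4.89 -2.98 -1.52]
```

View pics/w12.png

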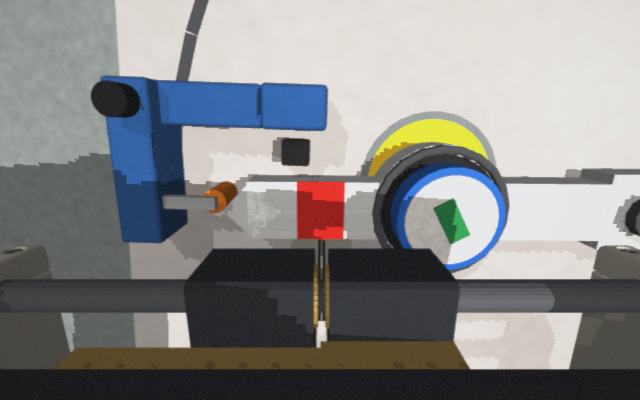

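The stop's near edge (row 164) keeps closing on the bar (row 177). Push force is 6 N with no binding, so I'll continue.

```bash
for i in 1 2; do python3 -m inch '[{"x":-0.13,"y":-0.05,"z":1,"twist":0.006}]' | grep force;python3 f.py; done
```

```text
force: [-7.3, -2.5, -2.2]
t 17.2 yaw 0.0861 pos [0.5852 0.135  0.2029] toolpolar 0.2237 0.1646 Fpush 6.56 Fx_tool 1.87 Fz -2.48
force: [-4.2, -1.8, -3.6]
t 17.45 yaw 0.0803 pos [0.5869 0.1355 0.2036] toolpolar 0.213 0.1647 Fpush 3.29 Fx_tool 0.83 Fz -2.0
```

```bash
for i in 1 2; do python3 -m inch '[{"x":-0.1,"y":0,"z":0.8,"twist":0.005}]' | grep force;python3 f.py; done; python3 snap.py w13
```

```text
force: [-2.0, -0.7, -1.3]
t 17.7 yaw 0.0754 pos [0.5884 0.1358 0.2046] toolpolar 0.2037 0.1648 Fpush 0.24 Fx_tool 0.07 Fz -0.7
force: [-0.4, -0.1, -0.6]
t 17.95 yaw 0.0702 pos [0.5889 0.1358 0.2043] toolpolar 0.2007 0.1646 Fpush 0.06 Fx_tool 0.21 Fz 0.37
17.95 [0.5889 0.1358 0.2043] [[0.07, 0.001, 0.998], [-0.998, 0.0, 0.07], [-0.0, -1.0, 0.001]] [0.142 0.321 1.651 0.    1.168 1.642] [-0.32 -0.16  0.67]
```

View pics/w13.png

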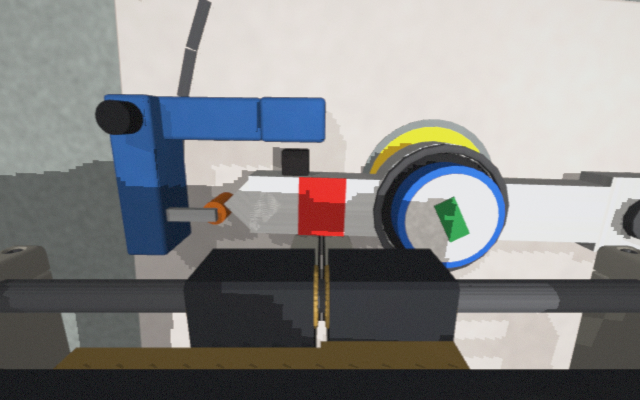

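The push force fell to zero and the bar ran ahead of the fingers. Its leading edge is at the stop, about (295,172), and the roller (222,208) is at the trailing flank of the tip. I'll back off and check.

```bash
python3 -m inch '[{"x":0,"y":0,"z":-3,"twist":0},{"x":0,"y":0,"z":-10,"twist":0},{"x":0,"y":0,"z":-20,"twist":0},{"x":0,"y":-15,"z":-20,"twist":0},{"x":0,"y":-30,"z":-10,"twist":0},{"x":0,"y":-30,"z":0,"twist":0},{"x":0,"y":0,"z":0,"twist":0},{"x":0,"y":0,"z":0,"twist":0}]'; python3 snap.py w14; python3 - <<'E'
from stage import *
c=load("w14.npz");cv2.imwrite("pics/w14c.png",cv2.resize(c["color"][0:230,100:500,::-1],None,fx=2,fy=2,interpolation=cv2.INTER_CUBIC))
E
```

```text
t: 18.8
tool_pos: [0.5254, 0.1314, 0.2795]
orientation: [-1.24, 1.156, -1.158]
force: [0.2, 0.1, 0.2]
opening: 0.0005
18.8 [0.5254 0.1314 0.2795] [[0.07, 0.002, 0.998], [-0.998, 0.0, 0.07], [-0.0, -1.0, 0.002]] [0.15  0.069 1.789 0.    1.282 1.651] [0.19 0.07 0.16]
```

View pics/w14c.png

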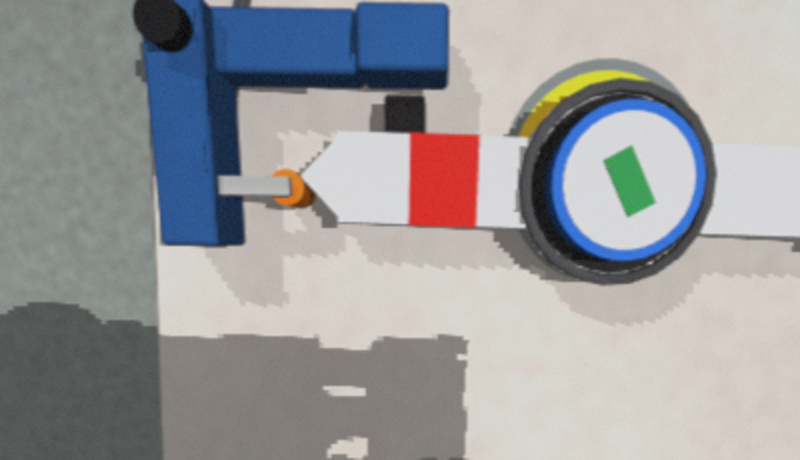

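```bash
python3 - <<'E'
from stage import *
c=load("w14.npz");P=cloud(c,c)
# trailing edge and leading edge pixels by gradient on gray in columns
g=cv2.GaussianBlur(cv2.cvtColor(c["color"],cv2.COLOR_RGB2GRAY),(3,3),0).astype(float)
hsv=cv2.cvtColor(c["color"],cv2.COLOR_RGB2HSV)
pv=np.array([.6217,-.0255])
for nm,(r0,r1),cols in[("lead",(58,76),list(range(275,300))),("trail",(100,122),list(range(275,300))+list(range(310,335)))]:
    pts=[]
    for u in cols:
        z=P[r0:r1,u,2]
        up=z>.026
        rr=np.where(up)[0]
        v=(rr[0]-.5 if nm=="lead" else rr[-1]+.5)+r0 if len(rr) else np.nan
        pts.append(ray(c,u,v,.032,c)[:2])
    pts=np.array(pts);pts=pts[~np.isnan(pts[:,0])]
    vx,vy,x0,y0=cv2.fitLine(pts.astype(np.float32),cv2.DIST_HUBER,0,1e-4,1e-4).ravel()
    d=np.array([vx,vy])*np.sign(vy); off=np.cross(d,np.array([x0,y0])-pv)
    print(nm,"ang ccw from +y",(np.arctan2(d[1],d[0])-np.pi/2).round(4),"offset from pivot mm",(off*1e3).round(2))
m=meas("w14.npz",{"red":(295,50,350,120),"stop":(285,40,320,75),"orange":(235,75,260,110)})
for k in m:
    d=m[k][:2]-pv;print(k,(np.arctan2(d[1],d[0])-np.pi/2).round(4),np.linalg.norm(d).round(4))
print("stop/bar boundary column 303:");
for v in range(44,80,2): print(v,P[v,303].round(4),c["color"][v,303])
E
```

```text
lead ang ccw from +y 0.4789 offset from pivot mm -95.18
trail ang ccw from +y 0.0421 offset from pivot mm 14.66
w14.npz red 1521 [321.2  89.5] diam [0. 0.] cloud [0.6155 0.1384 0.0328] ray [0.6155 0.1384 0.032 ]
w14.npz stop 343 [301.8  56.4] diam [0. 0.] cloud [0.6366 0.1533 0.0284] ray [0.6355 0.1529 0.034 ]
w14.npz orange 195 [247.1  95.1] diam [0. 0.] cloud [0.6074 0.1891 0.0351] ray [0.6083 0.1903 0.03  ]
red 0.0376 0.164
stop -0.0771 0.1789
orange 0.062 0.2163
stop/bar boundary column 303:
44 [0.6478 0.154  0.0123] [60 64 71]
46 [0.6464 0.1539 0.0126] [107 102  99]
48 [0.6416 0.1526 0.0297] [56 56 53]
50 [0.6406 0.1526 0.0287] [37 39 36]
52 [0.6391 0.1525 0.0297] [28 26 25]
54 [0.638  0.1525 0.0289] [41 38 38]
56 [0.6366 0.1524 0.0296] [44 43 40]
58 [0.6354 0.1523 0.0294] [42 39 40]
60 [0.6343 0.1523 0.0279] [35 34 35]
62 [0.6331 0.1523 0.0277] [43 43 42]
64 [0.6317 0.1522 0.0285] [37 39 39]
66 [0.6298 0.1518 0.0325] [127 125 126]
68 [0.6284 0.1517 0.0331] [215 213 216]
70 [0.6271 0.1516 0.0335] [215 213 217]
72 [0.626  0.1516 0.0322] [214 213 215]
74 [0.6247 0.1516 0.0321] [215 213 216]
76 [0.6234 0.1515 0.032 ] [216 215 216]
78 [0.6219 0.1513 0.0339] [214 213 215]<stdin>:17: DeprecationWarning: Arrays of 2-dimensional vectors are deprecated. Use arrays of 3-dimensional vectors instead. (deprecated in NumPy 2.0)
```

The bar is at 0.040 rad, where the stop-face estimate put home, and its leading edge meets the stop with no visible gap. The roller sits on the trailing side at 0.062 rad. A final check with the fixed cameras:

```bash
python3 -m inch '[{"x":20,"y":-30,"z":-30,"twist":0},{"x":20,"y":-30,"z":-40,"twist":0},{"x":0,"y":-20,"z":-40,"twist":0},{"x":0,"y":0,"z":0,"twist":0},{"x":0,"y":0,"z":0,"twist":0}]'; python3 - <<'E'
from snap import *
for n in("scene","top"):
    c,st=snap("fin_"+n,n)
c,st=snap("fin_w")
import h
a=load("fin_top.npz")["color"];b=load("fin_scene.npz")["color"]
cv2.imwrite("pics/fin_st.png",cv2.resize(b[190:340,270:440,::-1],None,fx=3.8,fy=3.8,interpolation=cv2.INTER_CUBIC))
print(st["force"],st["t"])
E
```

```text
t: 19.35
tool_pos: [0.4209, 0.0853, 0.3561]
orientation: [-1.241, 1.157, -1.158]
force: [0.1, 0.1, -0.2]
opening: 0.0004
[-0.92620086  0.10835757 -1.03087974] 19.45
```

View pics/fin_scene.png

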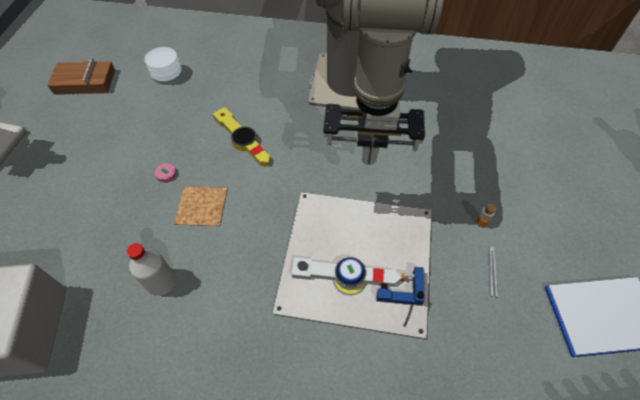

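View pics/fin_st.png

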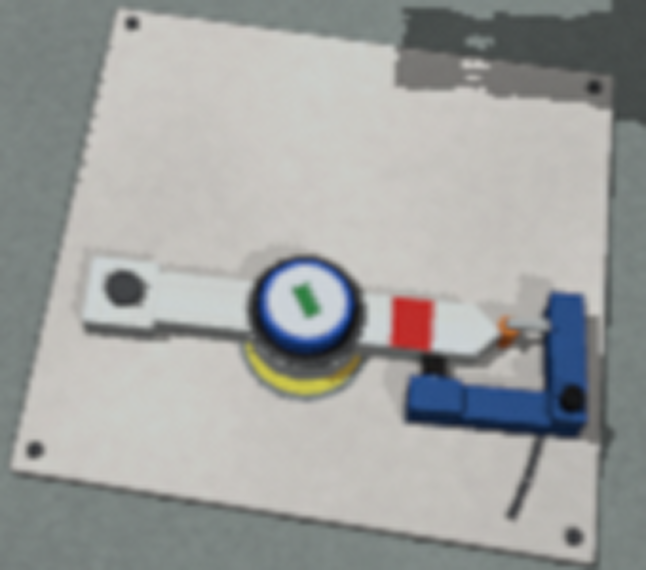

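View pics/fin_w.png

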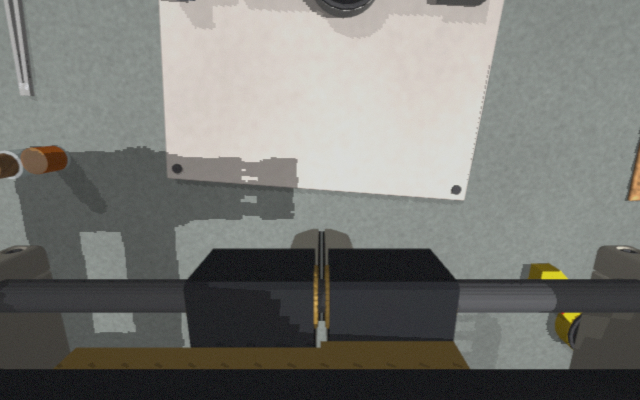

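The final scene view shows the bar against the black stop and the roller at the tip. The dish is in its pocket over the window, nothing else has moved, and the arm is clear. I'll hand in.

```bash
python3 -c "
from plant import robot
print(robot.close_job())"
```

```text
the job is handed in; nothing more can be done
None
```

The blue Petri dish is in the swing bar's pocket, and the bar has snapped past the spring roller and rests against the rubber stop. I handed the job in at about 19.5 s of the 70 s allowed.

**Dish:** I gripped it at 12 N and released it in the pocket, centred to within about a millimetre. It was still there in the last pictures.

**Push:** I swung the bar along its arc with the closed fingers, in about 1 mm steps near the end. Averaged push force peaked at about 6.6 N on the roller. It then fell to zero as the roller drew the bar away from the fingers, about 6 mm of tip travel before home. The fingers never pushed the bar against the stop.

**Last checks:**
- **Bar position:** it stands at 0.040 rad, against 0.039 rad predicted from the stop face. There is no visible gap at the stop, and the roller is on the bar's trailing side.
- **Surroundings:** the arm is clear, and the other things on the bench look unmoved.

**What disagreed or was not checked:**
- **Camera heights:** heights from the two fixed cameras came out 3–14 mm low, so I relied on the wrist camera and its depth.
- **Binding:** early on the roller, the tool bore down and the wrist read about 11 N against the push and 7 N upward. I raised the tool slightly and it cleared.
- **Window overlap:** the pocket comes to rest about 10 mm off the window centre. That fits an end block clamped about 0.09 rad off its middle setting, within the allowed range.
- **Holding force:** I judged the roller's hold from the snap and the pictures; I did not measure it by touching the bar again.

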